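# Nudge and press a ground glass blank in the holder plate

## Task

Nudge the larger of the two loose glass blanks across the holder plate, without gripping it or lifting it, until it drops into the larger pocket; then press it straight down until its seat has sunk fully to the stop, and hold it there firmly, with about 12 N, for a second. It is glass: push gently, and never with more than 20 N. Leave the smaller blank, the dressing stone, the tumbler and the grinding wheel where they are, and let go at the end.

Things in the scene. Friction and masses are not known exactly. Their poses are not given: they have to be found in the camera images.
- blank_center (a point): Centre (10 mm above its flat underside) of the larger loose blank: a frosted mauve glass disc, 46 mm across and 20 mm high, about 80 g (varies), with an upright side wall 13 mm high, then a bevel up to a flat top 34 mm across. z up; it starts lying flat on the holder plate.
- small_blank_center (a point): Centre (9 mm above its underside) of the smaller loose blank of the same glass: 34 mm across, 18 mm high, on the holder plate beside the larger one, their centres at least 80 mm apart; either may be on either side. Not to be moved.
- pocket (a point): Centre of the mouth of the larger pocket, level with the holder plate's top face. Round, 48.5 mm across, straight wall 4 to 5 mm deep to the seat. The blank drops in only when centred to about 1 mm; more than a few newtons against the wall can tip it out again. Blank's centre above this point: 10 mm lying on the plate, 5 to 6 mm dropped in, 1 mm pressed home.
- seat (a joint): How far the seat, the black rubber-faced floor of the larger pocket, has sunk: 0 when 4 mm below the plate's top face (up to 0.001 at the start), 0.005 m at its stop. It slides straight down against friction of at most about 4 N and stays where it is pushed; at the stop only the rubber gives, about 0.05 mm per newton.
- holder: The fixed aluminium holder plate, 240 mm (its x) by 300 mm (its y) by 22 mm thick, smooth flat top without a rim. It stands on levelling feet: its underside, where the origin is at the centre, is 4 to 12 mm above the table. z up. The larger pocket is at (-35, +70) mm in its axes; a smaller pocket, 37 mm across, at (+60, +80) mm stays empty; the blanks lie on its -y half.
- stone: Bystander on the holder plate: terracotta-coloured dressing stone, 14 x 55 x 14 mm, near the plate's +x edge. Origin at the centre of its underside.
- tumbler: Bystander: glass tumbler, 72 mm across, 95 mm high, on the table to the robot's left or right. Origin under its centre.
- wheel: Bystander: flat grey grinding wheel, 100 mm across, 16 mm thick, lying on the table on the other side from the tumbler. Origin under its centre.
- blank: The same larger blank; origin at the centre of its underside.

How it is judged (in metres and radians):
On the way, in this order (a step that is already met when the one before it is completed fails the run):
1. the larger blank has dropped into the larger pocket, lying flat on its seat, not yet pressed down (horizontal distance between blank_center and pocket below 0.003 m and z of blank_center in the frame of pocket below 0.0072 m and angle between blank_center's own z axis and vertical below 0.08 rad), for 0.2 s.
2. the blank is held pressed down at the stop of its seat by the fingers with more than 7 N (value of joint seat above 0.0044 m and horizontal distance between blank_center and pocket below 0.003 m and z of blank_center in the frame of pocket below 0.0022 m and angle between blank_center's own z axis and vertical below 0.08 rad and contact force between blank and the fingers above 7 N), for 0.4 s.
At the end, for the whole second after the job is handed in: The larger blank lies in the larger pocket within 3 mm of its centre and level within 0.08 rad, the seat sunk at least 4.4 of its 5 mm, the blank's centre less than 2.2 mm above the plate's top face, at rest and released (value of joint seat above 0.0044 m and horizontal distance between blank_center and pocket below 0.003 m and z of blank_center in the frame of pocket below 0.0022 m and angle between blank_center's own z axis and vertical below 0.08 rad and linear speed of blank below 0.01 m/s); the robot touches nothing.
It fails at once if the larger blank is pushed or squeezed by the robot with more than 22 N (contact force between blank and the fingers above 22 N or contact force between blank and the arm above 22 N).
It fails at once if the larger blank is lifted more than 8 mm off the plate (z of blank_center in the frame of pocket above 0.018 m).
It fails at once if the larger blank is tipped more than 0.5 rad (angle between blank_center's own z axis and vertical above 0.5 rad).
It fails at once if the smaller blank is moved more than 15 mm, the stone more than 20 mm or the tumbler or the wheel more than 30 mm (distance of small_blank_center from where it was at the start of the episode above 0.015 m or distance of stone from where it was at the start of the episode above 0.02 m or distance of any of tumbler, wheel from where it was at the start of the episode above 0.03 m).
It also fails if it takes over 58 s, if anything falls off the work surface, if the arm or the gripper's body presses on something with over 40 N, if the wrist force passes 120 N, or if a joint passes its speed limit or range.

## Robot

A 6-joint arm with a two-finger parallel gripper is mounted at the origin on the work surface. World frame = base frame: x ahead of the robot, y to its left, z up, the work surface at z = 0. Lengths are in mm, angles in degrees, forces in N, time in s.
With the tool pointing down it reaches from about 350 to 850 mm from the base axis. Payload 8.1 kg.
Tool frame: the origin (TCP) lies at the very end of the fingers, on their centre line; the grasp point (between the pads) lies 19 mm behind it (r.grip_depth is the distance from the TCP to the grasp point, in mm); y points along the fingers, z is the direction in which the jaws open and shut, and the axes are right-handed (so a half turn about y gives the same grasp; the last joint's range is limited). The gripper opens to 85 mm and grips with 20 to 120 N. Pads are 22 mm wide; open, the fingers measure 114 mm over their backs; the gripper's body (76 mm by 85 mm) begins 54 mm behind the grasp point. The pads swing forward as they close: fully open they stand 13 mm farther back than shut.
Start: joints at [58.419, 7.471, 85.268, -0, 87.261, -4.893], TCP at [269.463, 536.092, 231.292] pointing down, gripper open.
Joint ranges: [-169.43, 169.43], [-51.17, 129.36], [1.28, 143.12], [-76.62, 256.62], [0, 156.53], [-152.29, 152.29]. Speed limits (degrees/s): [136.94, 136.94, 159.86, 180, 180, 180].

## Interface

Orientations are given as [roll, pitch, yaw] about the fixed x, y, z axes, in that order (R = Rz(yaw) Ry(pitch) Rx(roll)).
In Python, from bench import readout, eyes, r gives the robot as it stands. The module is installed in compiled form; this text tells all that it offers.
- The arm moves only by the tool move_arm, never from a script. Its argument "motion" is text: rows parted by semicolons, each of 6 numbers parted by spaces: the shift along the world's x, y, z in cm, then the turn, a rotation vector about the world's x, y, z in degrees. A call has 1 to 10 rows; each row is the pose to reach, as a shift and turn from the pose commanded when the call began; what a row does not reach only later rows make up. A row lasts 1/12 s, in which the tool goes at most 41.7 mm and 7.16 degrees, less where a joint would pass 70% of its speed; a pose out of reach is approached as far as the arm can. A call with a gripper value outside its range is refused whole. "fingers" is the finger opening in cm, from 0 to 8.54, set as the call begins (left out, the last holds). The fingers move at their own pace and stop on an object; "squeeze" is the grip in N (left out, the last holds). Time passes only in rows, so rows that repeat a pose let the fingers close. It gives the time, the measured TCP pose, the force and the opening at its end, in the units of the state.
- readout.sense(): the state, without advancing time (a new reading comes with each control period).
- eyes.snapshot(name): name is "scene" or "side" or "wrist"; returns a dict with "image" (384x512x3 uint8, blue, green, red), "fx", "fy", "cx", "cy" (pixels), "world_to_cam" (4x4, takes a point from world to camera coordinates). Camera axes: x right, y down, z forward; pixel columns grow to the right and rows downward; lengths in mm; the calibration is good to about 2 mm. A picture is of the moment at which its call begins. There is no depth.
- r.hand_in(): hands the job in, once; it reports no verdict.
The state is a dict: "time": time; "joint_pos": joint angles; "qd": joint speeds; "joint_efforts": joint torques, N m; "tool_pos": TCP position; "tcp_rot": TCP orientation; "ft_force": force on the tool from outside, world axes, zero at the start; "wrist_torque": the same for the moment, N m; "finger_gap": finger opening in mm.
Only numpy, scipy, OpenCV 4.12 (cv2) and the standard library are available. Lean on these libraries where they do the work, as an engineer would, in place of code of your own. Each camera call takes 0.05 s, during which the arm holds its last target. There are 200 camera calls.

## Working session

There is one attempt and no reset: what is moved stays moved. The work goes in short steps, Python scripts to look and compute and a tool call to move; the robot and the scene stay as the last step left them, time stands still between calls to the robot, and variables do not carry over. Pictures are saved under pics/ and viewed, about 8 in all and at most 12, crops included, and the job is handed in when it is done.

Besides the shell and the picture viewer there is one more tool, called after "Request:" in YAML: its name, and indented under it one key for each argument. move_arm: Moves the arm, as the interface text tells. Its arguments: {"type":"object","properties":{"motion":{"type":"string"},"fingers":{"type":"number"},"squeeze":{"type":"number"}},"required":["motion"]}

```bash
mkdir -p pics; cat > h.py <<'E'
import numpy as np, cv2
from bench import readout, eyes, r
def snap(n,f=None):
    s=eyes.snapshot(n)
    if f: cv2.imwrite('pics/'+f,s['image'])
    return s
def ray(s,u,v,z):
    M=np.array(s['world_to_cam']);R=M[:3,:3];c=-R.T@M[:3,3]
    d=R.T@np.array([(u-s['cx'])/s['fx'],(v-s['cy'])/s['fy'],1])
    return c+d*(z-c[2])/d[2]
def proj(s,p):
    M=np.array(s['world_to_cam']);q=M[:3,:3]@np.array(p)+M[:3,3]
    return s['fx']*q[0]/q[2]+s['cx'],s['fy']*q[1]/q[2]+s['cy']
E
python3 - <<'E'
from h import *
a=snap('scene');b=snap('side')
cv2.imwrite('pics/a.png',a['image']);cv2.imwrite('pics/b.png',b['image'])
for s in(a,b):
    M=np.array(s['world_to_cam']);print(-M[:3,:3].T@M[:3,3],M[2,:3],s['fx'])
print(readout.sense())
E
```

```text
[1209.13914713   77.21528795  739.35427392] [-0.6847503  -0.10035537 -0.72183504] 347.4007338323175
[  71.83133066 -712.51847222  572.85319626] [ 0.49330805  0.70525256 -0.50918169] 450.61515950089097
{'time': 0.1, 'joint_pos': array([ 5.84216319e+01,  7.51063868e+00,  8.53234395e+01,  1.26403269e-03,
        8.72602191e+01, -4.89171622e+00]), 'qd': array([-0.04354273, -0.01589272, -0.19513004,  0.06573223, -0.11367196,
       -0.03931432]), 'joint_efforts': array([ 1.41854642e-03, -5.70948493e+01, -5.01940906e+01, -1.13404981e-04,
        8.09278776e-03,  5.27338386e-05]), 'tool_pos': array([269.17090738, 535.68934063, 230.34696871]), 'tcp_rot': array([-9.00938462e+01,  9.29889001e-03, -2.66867210e+01]), 'ft_force': array([ 0.99001106,  0.17714154, -0.48302694]), 'wrist_torque': array([0.064427  , 0.03182536, 0.02721954]), 'finger_gap': 85.38377097307756}
```

View pics/a.png

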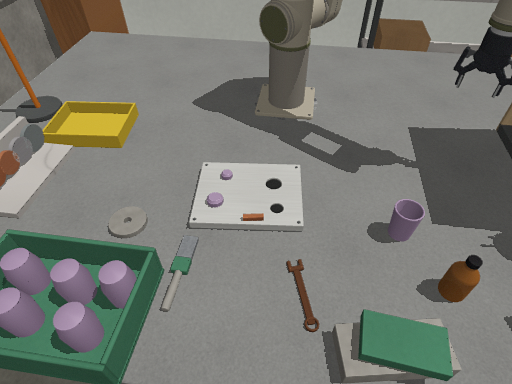

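View pics/b.png

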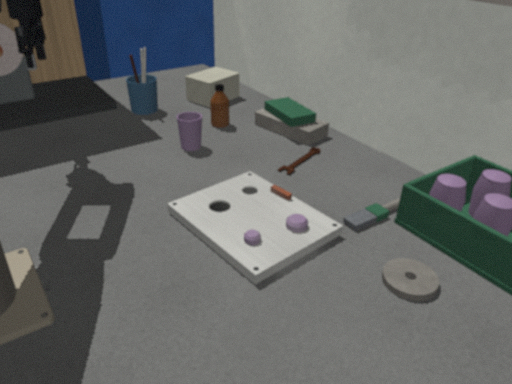

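The scene view shows the large blank at about (215,199), the small one at (227,174), the large pocket at (273,183), the small pocket at (277,208) and the stone at (253,216). The side view agrees: large blank (297,222), large pocket (219,206). Measuring next.

```bash
python3 - <<'E'
from h import *
from scipy.optimize import least_squares
S={'scene':snap('scene'),'side':snap('side')}
box={'scene':(185,155,310,235),'side':(160,165,345,280)}
C={}
for n,s in S.items():
    x0,y0,x1,y1=box[n];im=s['image'];hsv=cv2.cvtColor(im,cv2.COLOR_BGR2HSV)
    m={}
    m['mauve']=cv2.inRange(hsv,(125,30,80),(165,255,255))
    m['dark']=cv2.inRange(hsv,(0,0,0),(180,255,60))
    for k,mm in m.items():
        z=np.zeros_like(mm);z[y0:y1,x0:x1]=mm[y0:y1,x0:x1]
        nn,_,st,ce=cv2.connectedComponentsWithStats(z)
        for i in range(1,nn):
            if st[i,4]>40: print(n,k,st[i],ce[i].round(1),ray(s,*ce[i],30).round(1), ray(s,*ce[i],40).round(1))
    w=cv2.inRange(hsv,(0,0,150),(180,40,255));z=np.zeros_like(w);z[y0:y1,x0:x1]=w[y0:y1,x0:x1]
    c=max(cv2.findContours(z,0,1)[0],key=cv2.contourArea);print(cv2.approxPolyDP(cv2.convexHull(c),4,True)[:,0].tolist())
E
```

```text
scene mauve [221 170  11  10  88] [226.4 174.4] [ 476.6 -132.3   30. ] [ 487.  -129.3   40. ]
scene mauve [207 192  16  15 189] [214.6 199.4] [ 580.4 -143.4   30. ] [ 589.3 -140.3   40. ]
scene dark [266 179  15  10 112] [273.2 183.7] [495.3  10.2  30. ] [505.4  11.2  40. ]
scene dark [271 204  12   9  83] [276.4 208. ] [587.1  30.1  30. ] [595.8  30.8  40. ]
[[203, 162], [299, 165], [303, 225], [190, 222]]
side mauve [287 214  20  17 225] [297.1 221.4] [ 593.2 -133.7   30. ] [ 583.6 -144.4   40. ]
side mauve [245 230  14  15 155] [251.5 236.8] [ 483.3 -125.9   30. ] [ 475.7 -136.7   40. ]
side dark [211 203  17   8 103] [219.  206.2] [485.6   3.7  30. ] [477.9  -9.5  40. ]
[[168, 203], [250, 171], [341, 226], [255, 274]]
```

Request:
move_arm:
  motion: "4 -4 2 0 0 -3; 7 -8 3 0 0 -6; 9 -12 3 0 0 -10; 11 -16 3 0 0 -13; 13 -20 3 0 0 -16; 15 -24 3 0 0 -20; 17 -28 3 0 0 -24; 19 -32 3 0 0 -28; 20 -35 3 0 0 -31.3; 20 -35 3 0 0 -31.3"
  fingers: 3

```text
time: 1.03
tool_pos: [470.1, 183.4, 261.3]
tcp_rot: [-90.0, -0.0, -58.3]
ft_force: [0.7, -0.1, -0.7]
finger_gap: 30.0
```

Request:
move_arm:
  motion: "1 -4 0 0 0 0; 2 -8 0 0 0 0; 4 -12 0 0 0 0; 5 -16 0 0 0 0; 6 -20 0 0 0 0; 7 -25 0 0 0 0; 7 -25 0 0 0 0; 7 -25 0 0 0 0"

```text
time: 1.7
tool_pos: [539.5, -67.2, 260.8]
tcp_rot: [-90.1, -0.0, -58.2]
ft_force: [0.4, 0.5, -0.3]
finger_gap: 30.2
```

```bash
python3 - <<'E'
from h import *
s=snap('wrist','w1.png');M=np.array(s['world_to_cam']);print(-M[:3,:3].T@M[:3,3],M[2,:3],s['fx'])
q=readout.sense();print(q['tool_pos'],q['tcp_rot'],q['ft_force'],q['finger_gap'])
E
```

```text
[504.02245871  -9.81446561 404.5229106 ] [ 0.14077672 -0.23023619 -0.96289834] 305.0712905218386
[539.30406254 -65.13426925 260.85548002] [-9.00291034e+01  4.67101923e-02 -5.81659339e+01] [ 0.38526844  1.00102731 -0.10981358] 30.408182736904934
```

View pics/w1.png

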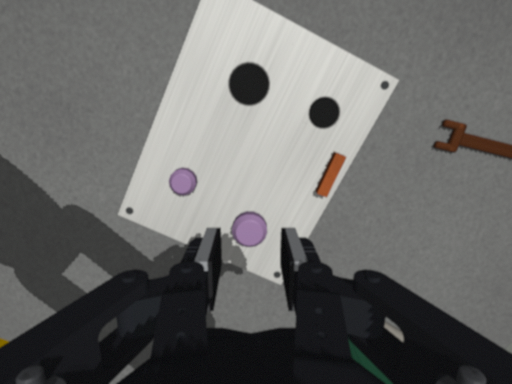

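The wrist view shows the large pocket at (249,84), the small pocket at (324,112), the large blank at (249,229), the small blank at (183,182), the stone at (331,174) and the fingertips at about (215,235) and (288,235).

```bash
cat >> h.py <<'E'
def find(s,kind):
    hsv=cv2.cvtColor(s['image'],cv2.COLOR_BGR2HSV);g=s['image'].max(2)
    m=cv2.inRange(hsv,(125,30,80),(165,255,255)) if kind=='mauve' else cv2.inRange(g,0,60)
    out=[]
    for c in cv2.findContours(m,0,1)[0]:
        A=cv2.contourArea(c)
        if A<250 or len(c)<8: continue
        e=cv2.fitEllipse(c)
        if e[1][1]<1.4*e[1][0] and A>.8*np.pi/4*e[1][0]*e[1][1]: out.append((np.array(e[0]),e[1],A))
    return sorted(out,key=lambda t:-t[2])
E
python3 - <<'E'
from h import *
s=snap('wrist')
for zt in(26,28,30):
  print('zt',zt)
  for k,dz in(('dark',-1),('mauve',10)):
    for e in find(s,k): print(k,e[0].round(1),np.round(e[1],1),ray(s,*e[0],zt+dz).round(1))
q=readout.sense();print(q['tool_pos'],q['tcp_rot'][2])
E
```

```text
zt 26
dark [247.7  85.5] [37.3 39.3] [488.8   9.1  25. ]
dark [322.7 114.1] [27.  29.1] [582.9  29.   25. ]
mauve [248.  230.5] [33.4 34. ] [ 583.7 -143.4   36. ]
mauve [181.9 182.8] [25.7 26.1] [ 479.9 -132.5   36. ]
zt 28
dark [247.7  85.5] [37.3 39.3] [488.9   9.   27. ]
dark [322.7 114.1] [27.  29.1] [582.5  28.8  27. ]
mauve [248.  230.5] [33.4 34. ] [ 583.2 -142.6   38. ]
mauve [181.9 182.8] [25.7 26.1] [ 480.1 -131.8   38. ]
zt 30
dark [247.7  85.5] [37.3 39.3] [488.9   8.9  29. ]
dark [322.7 114.1] [27.  29.1] [582.1  28.6  29. ]
mauve [248.  230.5] [33.4 34. ] [ 582.8 -141.9   40. ]
mauve [181.9 182.8] [25.7 26.1] [ 480.2 -131.1   40. ]
[539.24209419 -63.78744868 260.96751887] -58.0642163799137
```

Request:
move_arm:
  motion: "3 -3 -2 0 0 0; 5 -6 -4 0 0 0; 6.8 -9 -6 0 0 0; 6.8 -11.66 -8 0 0 0; 6.8 -11.66 -12 0 0 0; 6.8 -11.66 -15 0 0 0; 6.8 -11.66 -18 0 0 0; 6.8 -11.66 -20 0 0 0; 6.8 -11.66 -21 0 0 0; 6.8 -11.66 -21 0 0 0"

```text
time: 2.63
tool_pos: [605.6, -177.9, 48.2]
tcp_rot: [-90.2, 0.3, -57.9]
ft_force: [-0.3, -0.2, -0.2]
finger_gap: 29.6
```

Request:
move_arm:
  motion: "0 0 -0.2 0 0 0; 0 0 -0.5 0 0 0; 0 0 -0.7 0 0 0; 0 0 -0.9 0 0 0; 0 0 -1.1 0 0 0; 0 0 -1.2 0 0 0; 0 0 -1.2 0 0 0; 0 0 -1.2 0 0 0"

```text
time: 3.3
tool_pos: [607.4, -180.6, 39.3]
tcp_rot: [-90.0, 0.0, -58.0]
ft_force: [-0.2, -0.3, 0.7]
finger_gap: 30.1
```

```bash
python3 - <<'E'
from h import *
s=snap('wrist','w2.png');b=snap('side');cv2.imwrite('pics/b2.png',cv2.resize(b['image'][150:300,160:380],None,fx=3,fy=3))
q=readout.sense();print(q['tool_pos'],q['tcp_rot'],q['ft_force'],q['finger_gap'])
for k,dz in(('dark',-1),('mauve',10)):
    for e in find(s,k): print(k,e[0].round(1),np.round(e[1],1),ray(s,*e[0],28+dz).round(1))
E
```

```text
[ 607.47626885 -180.6018438    39.37393379] [-8.99985828e+01 -2.95706628e-03 -5.79958071e+01] [ 0.69785775  0.09549902 -0.41925087] 29.970735702399086
mauve [249.9 154.8] [94.6 95.3] [ 583.4 -143.1   38. ]
```

View pics/w2.png

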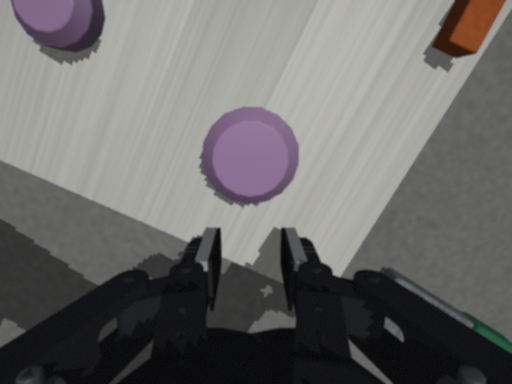

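View pics/b2.png

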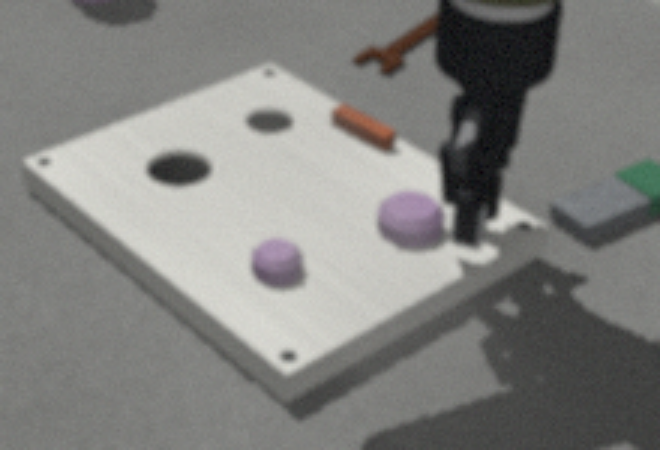

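The blank sits at (250,155), centred between the fingertips at (218,230) and (283,230). The side crop shows the fingers just behind it and close above the plate. Next I lower to find the plate.

Request:
move_arm:
  motion: "0 0 -0.1 0 0 0; 0 0 -0.2 0 0 0; 0 0 -0.3 0 0 0; 0 0 -0.4 0 0 0; 0 0 -0.4 0 0 0; 0 0 -0.4 0 0 0"

```text
time: 3.9
tool_pos: [607.3, -180.5, 35.1]
tcp_rot: [-90.0, 0.0, -58.0]
ft_force: [-0.0, -0.4, -0.0]
finger_gap: 29.6
```

Request:
move_arm:
  motion: "0 0 -0.1 0 0 0; 0 0 -0.15 0 0 0; 0 0 -0.2 0 0 0; 0 0 -0.2 0 0 0"

```text
time: 4.23
tool_pos: [607.4, -180.5, 33.1]
tcp_rot: [-90.0, 0.0, -58.0]
ft_force: [0.1, -0.2, -0.3]
finger_gap: 29.9
```

Request:
move_arm:
  motion: "0 0 -0.05 0 0 0; 0 0 -0.1 0 0 0; 0 0 -0.15 0 0 0; 0 0 -0.2 0 0 0; 0 0 -0.2 0 0 0"

```text
time: 4.65
tool_pos: [607.3, -180.5, 31.1]
tcp_rot: [-90.0, 0.0, -58.0]
ft_force: [-0.2, -0.3, 0.1]
finger_gap: 30.0
```

Request:
move_arm:
  motion: "0 0 -0.05 0 0 0; 0 0 -0.1 0 0 0; 0 0 -0.1 0 0 0; 0 0 -0.1 0 0 0"

```text
time: 4.98
tool_pos: [607.4, -180.5, 30.2]
tcp_rot: [-90.0, 0.0, -58.0]
ft_force: [0.4, -0.6, 0.9]
finger_gap: 29.9
```

Request:
move_arm:
  motion: "0 0 -0.05 0 0 0; 0 0 -0.1 0 0 0; 0 0 -0.1 0 0 0; 0 0 -0.1 0 0 0"

```text
time: 5.32
tool_pos: [607.4, -180.5, 29.2]
tcp_rot: [-90.0, 0.0, -58.0]
ft_force: [-0.1, 0.8, -0.4]
finger_gap: 30.1
```

Request:
move_arm:
  motion: "-0.21 0.34 0 0 0 0; -0.42 0.68 0 0 0 0; -0.64 1.02 0 0 0 0; -0.85 1.36 0 0 0 0; -1.06 1.70 0 0 0 0; -1.27 2.04 0 0 0 0; -1.48 2.37 0 0 0 0; -1.70 2.71 0 0 0 0; -1.91 3.05 0 0 0 0; -2.12 3.39 0 0 0 0"

```text
time: 6.15
tool_pos: [586.0, -146.3, 29.3]
tcp_rot: [-90.0, -0.0, -58.0]
ft_force: [0.8, -1.0, -0.7]
finger_gap: 29.7
```

Request:
move_arm:
  motion: "-0.32 0.51 0 0 0 0; -0.64 1.02 0 0 0 0; -0.95 1.53 0 0 0 0; -1.27 2.04 0 0 0 0; -1.59 2.54 0 0 0 0; -1.91 3.05 0 0 0 0; -2.23 3.56 0 0 0 0; -2.54 4.07 0 0 0 0; -2.86 4.58 0 0 0 0; -3.18 5.09 0 0 0 0"

```text
time: 6.98
tool_pos: [554.2, -95.2, 29.3]
tcp_rot: [-90.0, -0.0, -58.0]
ft_force: [0.5, 1.0, 0.2]
finger_gap: 29.7
```

```bash
python3 - <<'E'
from h import *
s=snap('wrist','w3.png')
q=readout.sense();print(q['tool_pos'],q['tcp_rot'],q['ft_force'],q['finger_gap'])
for k,dz in(('dark',-1),('mauve',10)):
    for e in find(s,k): print(k,e[0].round(1),np.round(e[1],1),ray(s,*e[0],28+dz).round(1))
E
```

```text
[553.57284611 -94.30593545  29.1048904 ] [-9.00176763e+01  5.17033174e-02 -5.79690139e+01] [0.56983221 0.57898254 0.02729941] 29.947853924222777
dark [455.7  49.2] [76.9 94. ] [582.3  29.8  27. ]
mauve [250.6 193.2] [95.  99.1] [539.1 -71.3  38. ]
mauve [ 77.  231.4] [69.1 73.2] [ 478.8 -131.4   38. ]
```

View pics/w3.png

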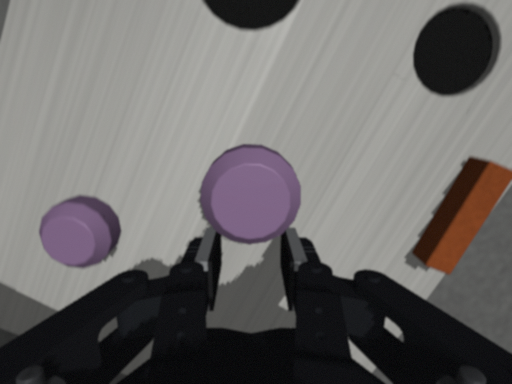

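The blank is cradled at (250,193) against both fingertips. The large pocket's edge is straight ahead at (250,0), and the small blank and stone are clear of the path.

Request:
move_arm:
  motion: "-0.32 0.51 0 0 0 0; -0.64 1.02 0 0 0 0; -0.95 1.53 0 0 0 0; -1.27 2.04 0 0 0 0; -1.59 2.54 0 0 0 0; -1.91 3.05 0 0 0 0; -2.23 3.56 0 0 0 0; -2.54 4.07 0 0 0 0; -2.86 4.58 0 0 0 0; -3.18 5.09 0 0 0 0"

```text
time: 7.87
tool_pos: [522.4, -44.3, 29.3]
tcp_rot: [-90.0, -0.0, -58.0]
ft_force: [0.8, 0.5, 0.6]
finger_gap: 30.0
```

```bash
python3 - <<'E'
from h import *
s=snap('wrist','w4.png')
q=readout.sense();print(q['tool_pos'],q['tcp_rot'],q['ft_force'],q['finger_gap'])
for k,dz in(('dark',-1),('mauve',10)):
    for e in find(s,k): print(k,e[0].round(1),np.round(e[1],1),ray(s,*e[0],28+dz).round(1))
E
```

```text
[521.72959018 -43.44958851  29.09136432] [-9.00202618e+01  5.08928106e-02 -5.79714274e+01] [0.34413838 1.07727936 0.48312051] 30.145536099803877
dark [250.9 108.3] [ 90.2 101.4] [487.4  11.6  27. ]
dark [432.1 181.7] [61.5 76.1] [581.7  29.4  27. ]
mauve [250.3 193.9] [97.6 98.5] [507.3 -20.8  38. ]
```

View pics/w4.png

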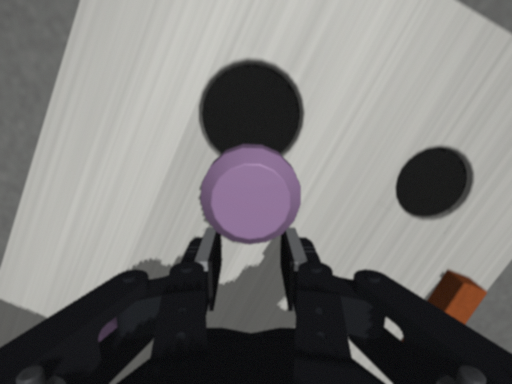

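The pocket's visible arc spans columns 200–303, with its top at row 60; the blank is at (250,194) overlapping its near edge. The aim looks right to within a millimetre, so I'll fit the lateral offset.

```bash
cat >> h.py <<'E'
from scipy.optimize import least_squares
U=np.array([-.530,.848]);L=np.array([-.848,-.530])
def circ(P,r=None):
    f=lambda p:np.hypot(*(P-p[:2]).T)-(r if r else p[2])
    o=least_squares(f,[*P.mean(0),24],loss='soft_l1',f_scale=.3);return o.x,np.abs(o.fun).mean()
def measure(s,zt,r=24.25):
    im=s['image'];hsv=cv2.cvtColor(im,cv2.COLOR_BGR2HSV)
    mv=cv2.inRange(hsv,(125,30,60),(165,255,255));dk=cv2.inRange(im.max(2),0,75)
    big=lambda m:max([c for c in cv2.findContours(m,0,1)[0]],key=cv2.contourArea)[:,0]
    mv[230:]=0 if False else mv[230:]
    b=max([c for c in cv2.findContours(mv,0,1)[0] if abs(c[:,0,0].mean()-250)<60],key=cv2.contourArea)[:,0]
    n,lab,st,ce=cv2.connectedComponentsWithStats(dk)
    i=max([i for i in range(1,n) if st[i,1]+st[i,3]<225 and abs(ce[i][0]-250)<60],key=lambda i:st[i,4])
    k=max(cv2.findContours((lab==i).astype('u1'),0,1)[0],key=cv2.contourArea)[:,0]
    near=cv2.dilate(mv,np.ones((11,11)));k=np.array([p for p in k if not near[p[1],p[0]]])
    pk=np.array([ray(s,*p,zt)[:2] for p in k]);bl=np.array([ray(s,*p,zt+13)[:2] for p in b])
    return circ(pk),circ(pk,r),circ(bl)
E
python3 - <<'E'
from h import *
s=snap('wrist');q=readout.sense();t=q['tool_pos'][:2];print(t)
for zt in(26,28,30):
  for c,e in measure(s,zt): print(zt,c.round(2),'res',round(e,2),'along',round((c[:2]-t)@U,2),'lat',round((c[:2]-t)@L,2))
E
```

```text
[522.02243493 -43.86827128]
26 [489.38   8.63  23.45] res 0.15 along 61.82 lat -0.14
26 [489.73   7.79  24.  ] res 0.52 along 60.92 lat 0.0
26 [507.13 -20.48  23.04] res 0.43 along 27.73 lat 0.23
28 [489.33   8.69  23.13] res 0.15 along 61.9 lat -0.14
28 [489.87   7.53  24.  ] res 0.71 along 60.63 lat 0.02
28 [506.81 -19.97  22.7 ] res 0.43 along 28.33 lat 0.23
30 [489.29   8.76  22.81] res 0.15 along 61.98 lat -0.14
30 [490.02   7.28  24.  ] res 0.9 along 60.34 lat 0.03
30 [506.5  -19.46  22.36] res 0.42 along 28.93 lat 0.23
```

Request:
move_arm:
  motion: "-0.21 0.34 0 0 0 0; -0.42 0.68 0 0 0 0; -0.63 1.02 0 0 0 0; -0.83 1.36 0 0 0 0; -1.03 1.68 0 0 0 0; -1.18 1.93 0 0 0 0; -1.30 2.12 0 0 0 0; -1.40 2.29 0 0 0 0; -1.45 2.39 0 0 0 0; -1.45 2.39 0 0 0 0"

```text
time: 8.8
tool_pos: [508.0, -20.7, 29.3]
tcp_rot: [-90.0, 0.0, -58.0]
ft_force: [-1.0, -1.3, 0.1]
finger_gap: 29.9
```

```bash
python3 - <<'E'
from h import *
s=snap('wrist','w5.png');q=readout.sense();t=q['tool_pos'][:2];print(t,q['ft_force'])
for c,e in measure(s,28): print(c.round(2),'res',round(e,2),'along',round((c[:2]-t)@U,2),'lat',round((c[:2]-t)@L,2))
E
```

```text
[507.98851949 -20.74488685] [-0.4178465   0.08948792 -0.29651838]
[489.51   8.04  23.62] res 0.13 along 34.2 lat 0.42
[489.91   7.42  24.  ] res 0.16 along 33.46 lat 0.4
[492.36   3.82  22.77] res 0.34 along 29.11 lat 0.23
```

View pics/w5.png

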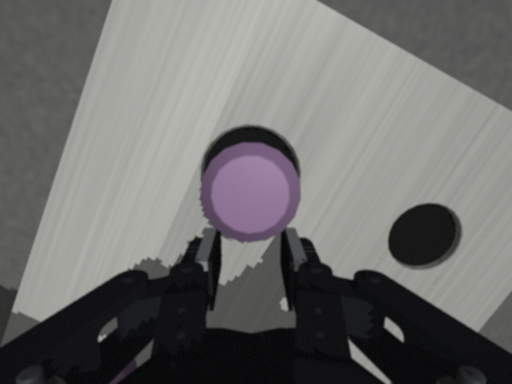

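The blank is at (250,191), with a dark crescent of pocket still showing above it at rows 125–142, about 5 mm to go. Creeping on.

Request:
move_arm:
  motion: "-0.03 0.04 0 0 0 0; -0.05 0.08 0 0 0 0; -0.08 0.13 0 0 0 0; -0.11 0.17 0 0 0 0; -0.13 0.21 0 0 0 0; -0.16 0.25 0 0 0 0; -0.16 0.25 0 0 0 0; -0.16 0.25 0 0 0 0"

```text
time: 9.52
tool_pos: [506.5, -18.4, 29.3]
tcp_rot: [-90.0, 0.0, -58.0]
ft_force: [-0.7, -0.0, 0.3]
finger_gap: 30.3
```

Request:
move_arm:
  motion: "-0.02 0.03 0 0 0 0; -0.03 0.05 0 0 0 0; -0.05 0.08 0 0 0 0; -0.05 0.08 0 0 0 0"

```text
time: 9.85
tool_pos: [506.0, -17.6, 29.3]
tcp_rot: [-90.0, 0.0, -58.0]
ft_force: [0.7, -0.4, -0.4]
finger_gap: 30.0
```

```bash
cat > m.py <<'E'
from h import *
import sys
s=snap('wrist',sys.argv[1]);q=readout.sense();t=q['tool_pos'][:2];print(t,q['ft_force'])
hsv=cv2.cvtColor(s['image'],cv2.COLOR_BGR2HSV);mv=cv2.inRange(hsv,(125,30,60),(165,255,255))
b=max([c for c in cv2.findContours(mv,0,1)[0] if abs(c[:,0,0].mean()-250)<60],key=cv2.contourArea)
print(cv2.boundingRect(b),cv2.contourArea(b),cv2.minEnclosingCircle(b))
for z in (28,23.5):
  c,e=circ(np.array([ray(s,*p,z+13)[:2] for p in b[:,0]]));print(z,c.round(2),'along',((c[:2]-t)@U).round(2),'lat',((c[:2]-t)@L).round(2))
E
python3 m.py w6.png
```

```text
[506.02337597 -17.56701983] [-0.03227802  0.1739184  -0.72679523]
(201, 144, 99, 99) 7601.0 ((250.1522979736328, 192.9739532470703), 50.371788024902344)
28 [490.8    6.36  22.66] along 28.36 lat 0.23
23.5 [491.5    5.22  23.43] along 27.02 lat 0.23
```

Request:
move_arm:
  motion: "-0.02 0.03 0 0 0 0; -0.04 0.06 0 0 0 0; -0.05 0.08 0 0 0 0; -0.05 0.08 0 0 0 0; -0.05 0.08 0 0 0 0"

```text
time: 10.32
tool_pos: [505.5, -16.8, 29.3]
tcp_rot: [-90.0, 0.0, -58.0]
ft_force: [0.1, -0.2, -0.7]
finger_gap: 30.1
```

```bash
python3 m.py w7.png
```

```text
[505.57422134 -16.78498029] [ 0.32874047 -1.01949169 -1.73415623]
(201, 144, 99, 98) 7512.0 ((250.4234619140625, 193.0408172607422), 50.14883804321289)
28 [490.26   7.1   22.52] along 28.37 lat 0.33
23.5 [490.96   5.97  23.29] along 27.04 lat 0.34
```

Request:
move_arm:
  motion: "-0.01 0.02 0 0 0 0; -0.03 0.05 0 0 0 0; -0.04 0.06 0 0 0 0; -0.04 0.06 0 0 0 0; -0.04 0.06 0 0 0 0"

```text
time: 10.78
tool_pos: [505.1, -16.2, 29.3]
tcp_rot: [-90.0, 0.0, -58.0]
ft_force: [0.3, -0.5, -0.0]
finger_gap: 30.1
```

```bash
python3 m.py w8.png
```

```text
[505.17683998 -16.18787177] [ 0.34013343  0.30404473 -0.0529475 ]
(201, 144, 99, 98) 7467.0 ((250.6065673828125, 192.9298553466797), 49.98680114746094)
28 [489.87   7.74  22.46] along 28.4 lat 0.3
23.5 [490.57   6.61  23.22] along 27.07 lat 0.3
```

Request:
move_arm:
  motion: "-0.01 0.02 0 0 0 0; -0.03 0.05 0 0 0 0; -0.04 0.06 0 0 0 0; -0.04 0.06 0 0 0 0; -0.04 0.06 0 0 0 0"

```text
time: 11.25
tool_pos: [504.8, -15.6, 29.3]
tcp_rot: [-90.0, 0.0, -58.0]
ft_force: [0.8, 0.1, 0.1]
finger_gap: 30.0
```

```bash
python3 m.py w9.png
```

```text
[504.76069567 -15.5935295 ] [ 0.95836542  0.90133474 -0.47491555]
(201, 144, 99, 98) 7407.5 ((250.50465393066406, 193.03802490234375), 49.83816909790039)
28 [489.51   8.41  22.35] along 28.44 lat 0.21
23.5 [490.21   7.28  23.11] along 27.11 lat 0.22
```

```bash
python3 -c "
import cv2;i=cv2.imread('pics/w9.png');cv2.imwrite('pics/w9c.png',cv2.resize(i[110:260,170:330],None,fx=4,fy=4,interpolation=2))"
```

```text
(no output)
```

View pics/w9c.png

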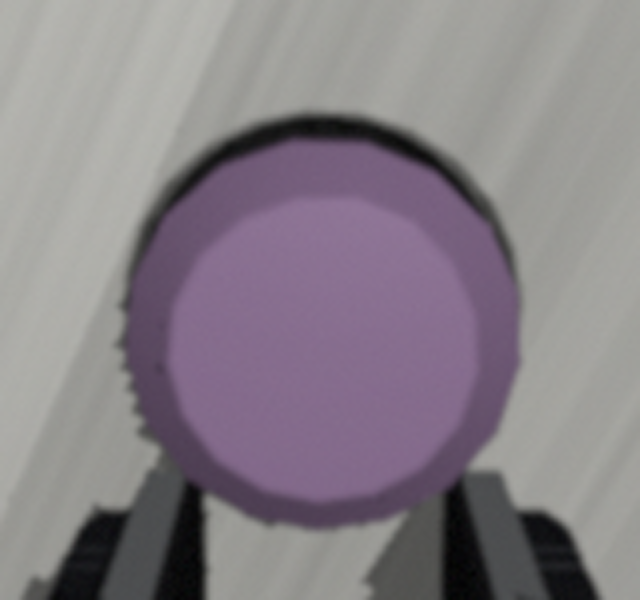

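Not in yet: a 2–3 mm dark crescent remains ahead, slightly more to the right. That leaves under 1 mm forward and about 0.3 mm to the right.

Request:
move_arm:
  motion: "0 0.02 0 0 0 0; 0 0.04 0 0 0 0; -0.01 0.07 0 0 0 0; -0.01 0.07 0 0 0 0; -0.01 0.07 0 0 0 0"

```text
time: 11.72
tool_pos: [504.7, -14.9, 29.3]
tcp_rot: [-90.0, -0.0, -58.0]
ft_force: [0.8, -0.6, -0.3]
finger_gap: 29.8
```

```bash
python3 m.py w10.png
```

```text
[504.71027792 -14.93933172] [ 0.66166248 -0.6503731   0.90591101]
(202, 143, 97, 96) 7150.5 ((250.3905029296875, 191.4338836669922), 48.99458694458008)
28 [489.01   9.63  21.91] along 29.15 lat 0.29
23.5 [489.7    8.52  22.66] along 27.85 lat 0.3
```

Request:
move_arm:
  motion: "-0.01 0.02 0 0 0 0; -0.02 0.03 0 0 0 0; -0.03 0.05 0 0 0 0; -0.03 0.05 0 0 0 0; -0.03 0.05 0 0 0 0"

```text
time: 12.18
tool_pos: [504.4, -14.4, 29.3]
tcp_rot: [-90.0, -0.0, -58.0]
ft_force: [-0.1, -0.4, 0.9]
finger_gap: 29.9
```

```bash
python3 m.py w11.png
```

```text
[504.39316056 -14.40144741] [ 0.56922879 -0.76067192  0.58940698]
(202, 143, 97, 97) 7152.5 ((250.5, 191.14285278320312), 49.07131576538086)
28 [488.76  10.15  21.91] along 29.11 lat 0.24
23.5 [489.45   9.04  22.66] along 27.8 lat 0.25
```

The blank's outline shrank at w10, so it seems to have dropped. I'll back off and look.

Request:
move_arm:
  motion: "0.1 -0.17 0 0 0 0; 0.26 -0.42 0 0 0 0; 0.53 -0.85 0 0 0 0; 0.8 -1.27 0 0 0 0; 0.8 -1.27 0 0 0 0; 0.8 -1.27 0 0 0 0"

```text
time: 12.73
tool_pos: [512.6, -27.5, 29.3]
tcp_rot: [-90.0, 0.0, -58.0]
ft_force: [-0.1, -0.3, 0.5]
finger_gap: 30.1
```

```bash
python3 m.py w12.png;python3 -c "
import cv2;i=cv2.imread('pics/w12.png');cv2.imwrite('pics/w12c.png',cv2.resize(i[70:240,160:340],None,fx=3.5,fy=3.5,interpolation=2))"
```

```text
[512.39098734 -27.30857829] [ 0.29048478 -0.03060462 -0.40831301]
(201, 110, 99, 100) 7672.5 ((250.1396026611328, 159.228271484375), 50.24884033203125)
28 [489.16   9.35  21.73] along 43.4 lat 0.27
23.5 [489.58   8.66  22.47] along 42.59 lat 0.28
```

View pics/w12c.png

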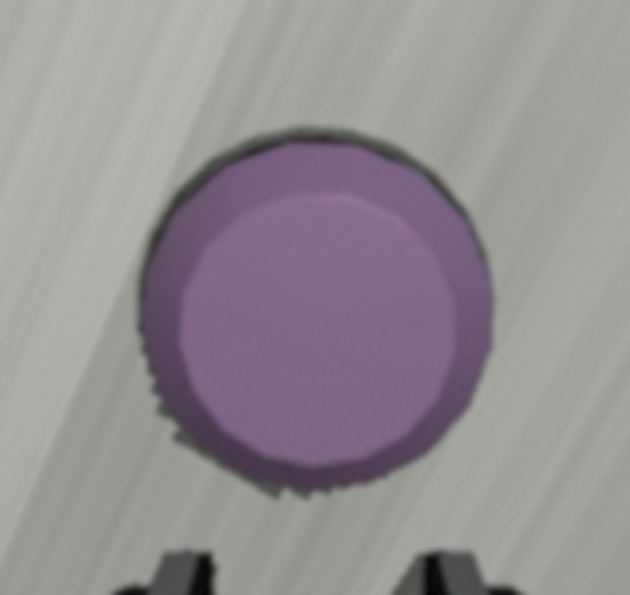

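It is in: a thin even rim gap and only a short shadow, centre about (489.5, 8.7). Now I raise, shut the fingers and go above it.

Request:
move_arm:
  motion: "0 0 1 0 0 0; 0 0 2.5 0 0 0; 0 0 4 0 0 0; 0 0 5 0 0 0; -1 1.6 5 0 0 0; -2.29 3.6 5 0 0 0; -2.29 3.6 5 0 0 0; -2.29 3.6 5 0 0 0; -2.29 3.6 5 0 0 0; -2.29 3.6 5 0 0 0"
  fingers: 0
  squeeze: 40

```text
time: 13.62
tool_pos: [489.9, 8.5, 79.6]
tcp_rot: [-90.0, -0.0, -58.0]
ft_force: [0.1, -0.2, 0.2]
finger_gap: -0.2
```

Request:
move_arm:
  motion: "0 0 -0.5 0 0 0; 0 0 -1 0 0 0; 0 0 -1.5 0 0 0; 0 0 -2 0 0 0; 0 0 -2.4 0 0 0; 0 0 -2.7 0 0 0; 0 0 -2.9 0 0 0; 0 0 -2.9 0 0 0; 0 0 -2.9 0 0 0"

```text
time: 14.37
tool_pos: [489.4, 8.9, 50.2]
tcp_rot: [-90.0, 0.0, -58.0]
ft_force: [-0.1, -0.1, -0.4]
finger_gap: 0.0
```

```bash
python3 - <<'E'
from h import *
s=snap('wrist','w13.png');b=snap('side')
im=np.hstack([cv2.resize(s['image'][100:350,130:380],(400,400)),cv2.resize(b['image'][150:250,180:280],(400,400))]);cv2.imwrite('pics/w13c.png',im)
q=readout.sense();print(q['tool_pos'],q['ft_force'],q['finger_gap'])
E
```

```text
[489.71697941   8.89266612  50.58620258] [ 0.68069507 -0.32364619  0.56694895] -0.03023763238942429
```

View pics/w13c.png

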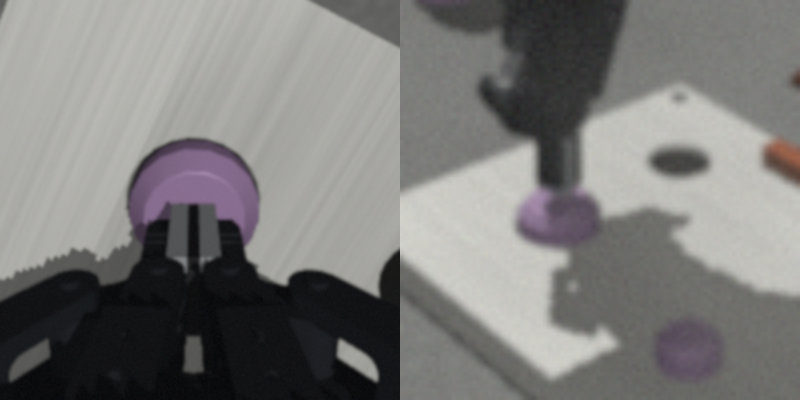

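The shut fingertips are just above the middle of the blank's top face in both views. I'll press down gradually.

Request:
move_arm:
  motion: "0 0 -0.1 0 0 0; 0 0 -0.2 0 0 0; 0 0 -0.3 0 0 0; 0 0 -0.4 0 0 0; 0 0 -0.45 0 0 0; 0 0 -0.5 0 0 0; 0 0 -0.5 0 0 0"

```text
time: 15.05
tool_pos: [489.4, 8.9, 45.1]
tcp_rot: [-90.0, 0.0, -58.0]
ft_force: [0.0, -0.0, -0.1]
finger_gap: -0.1
```

Request:
move_arm:
  motion: "0 0 -0.04 0 0 0; 0 0 -0.08 0 0 0; 0 0 -0.12 0 0 0; 0 0 -0.16 0 0 0; 0 0 -0.2 0 0 0; 0 0 -0.2 0 0 0; 0 0 -0.2 0 0 0"

```text
time: 15.63
tool_pos: [489.5, 8.9, 43.3]
tcp_rot: [-90.0, 0.0, -58.0]
ft_force: [0.1, -1.3, -0.1]
finger_gap: 0.2
```

Request:
move_arm:
  motion: "0 0 -0.04 0 0 0; 0 0 -0.08 0 0 0; 0 0 -0.1 0 0 0; 0 0 -0.1 0 0 0; 0 0 -0.1 0 0 0"

```text
time: 16.05
tool_pos: [489.5, 8.9, 42.4]
tcp_rot: [-90.0, -0.0, -58.0]
ft_force: [0.4, -0.4, 1.5]
finger_gap: -0.3
```

Request:
move_arm:
  motion: "0 0 -0.04 0 0 0; 0 0 -0.08 0 0 0; 0 0 -0.1 0 0 0; 0 0 -0.1 0 0 0; 0 0 -0.1 0 0 0"

```text
time: 16.47
tool_pos: [489.5, 8.9, 41.3]
tcp_rot: [-90.0, -0.0, -58.0]
ft_force: [0.9, -0.2, 1.7]
finger_gap: -0.3
```

Request:
move_arm:
  motion: "0 0 -0.04 0 0 0; 0 0 -0.08 0 0 0; 0 0 -0.1 0 0 0; 0 0 -0.1 0 0 0; 0 0 -0.1 0 0 0"

```text
time: 16.88
tool_pos: [489.5, 8.9, 40.3]
tcp_rot: [-90.0, -0.0, -58.0]
ft_force: [0.2, -0.6, 1.0]
finger_gap: 0.0
```

Request:
move_arm:
  motion: "0 0 -0.03 0 0 0; 0 0 -0.06 0 0 0; 0 0 -0.06 0 0 0; 0 0 -0.06 0 0 0"

```text
time: 17.22
tool_pos: [489.5, 8.9, 39.7]
tcp_rot: [-90.0, -0.0, -58.0]
ft_force: [-0.8, 0.3, 2.1]
finger_gap: 0.1
```

Request:
move_arm:
  motion: "0 0 -0.03 0 0 0; 0 0 -0.05 0 0 0; 0 0 -0.05 0 0 0; 0 0 -0.05 0 0 0"

```text
time: 17.55
tool_pos: [489.5, 8.9, 39.2]
tcp_rot: [-90.0, -0.0, -58.0]
ft_force: [0.5, -0.6, 1.4]
finger_gap: -0.1
```

Request:
move_arm:
  motion: "0 0 -0.03 0 0 0; 0 0 -0.05 0 0 0; 0 0 -0.05 0 0 0; 0 0 -0.05 0 0 0"

```text
time: 17.88
tool_pos: [489.5, 8.9, 38.7]
tcp_rot: [-90.0, -0.0, -58.0]
ft_force: [1.1, -0.4, 1.3]
finger_gap: 0.1
```

Request:
move_arm:
  motion: "0 0 -0.03 0 0 0; 0 0 -0.04 0 0 0; 0 0 -0.04 0 0 0; 0 0 -0.04 0 0 0"

```text
time: 18.22
tool_pos: [489.5, 8.9, 38.3]
tcp_rot: [-90.0, -0.0, -58.0]
ft_force: [0.5, 0.2, 2.0]
finger_gap: -0.0
```

Request:
move_arm:
  motion: "0 0 -0.03 0 0 0; 0 0 -0.04 0 0 0; 0 0 -0.04 0 0 0; 0 0 -0.04 0 0 0"

```text
time: 18.55
tool_pos: [489.6, 8.9, 38.1]
tcp_rot: [-90.0, -0.0, -58.0]
ft_force: [-0.9, 0.9, 5.9]
finger_gap: 0.0
```

Request:
move_arm:
  motion: "0 0 -0.03 0 0 0; 0 0 -0.04 0 0 0; 0 0 -0.04 0 0 0; 0 0 -0.04 0 0 0"

```text
time: 18.88
tool_pos: [489.6, 8.9, 37.9]
tcp_rot: [-90.0, -0.0, -58.0]
ft_force: [-1.7, 0.5, 7.6]
finger_gap: -0.2
```

Request:
move_arm:
  motion: "0 0 -0.02 0 0 0; 0 0 -0.03 0 0 0; 0 0 -0.03 0 0 0; 0 0 -0.03 0 0 0"

```text
time: 19.22
tool_pos: [489.7, 8.9, 37.9]
tcp_rot: [-90.0, -0.0, -58.0]
ft_force: [-2.6, 0.1, 8.9]
finger_gap: 0.0
```

Request:
move_arm:
  motion: "0 0 -0.02 0 0 0; 0 0 -0.04 0 0 0; 0 0 -0.05 0 0 0; 0 0 -0.05 0 0 0; 0 0 -0.05 0 0 0"

```text
time: 19.63
tool_pos: [489.7, 8.9, 37.6]
tcp_rot: [-90.0, -0.0, -58.0]
ft_force: [-4.6, 0.7, 13.0]
finger_gap: 0.2
```

Request:
move_arm:
  motion: "0 0 0.01 0 0 0; 0 0 0.01 0 0 0; 0 0 0.01 0 0 0; 0 0 0.01 0 0 0; 0 0 0.01 0 0 0; 0 0 0.01 0 0 0; 0 0 0.01 0 0 0; 0 0 0.01 0 0 0; 0 0 0.01 0 0 0; 0 0 0.01 0 0 0"

```text
time: 20.47
tool_pos: [489.7, 8.9, 37.7]
tcp_rot: [-90.0, -0.0, -58.0]
ft_force: [-3.2, 0.2, 12.3]
finger_gap: 0.2
```

Request:
move_arm:
  motion: "0 0 0 0 0 0; 0 0 0 0 0 0; 0 0 0 0 0 0; 0 0 0 0 0 0; 0 0 0 0 0 0"

```text
time: 20.88
tool_pos: [489.7, 8.9, 37.7]
tcp_rot: [-90.0, -0.0, -58.0]
ft_force: [-3.5, 0.6, 12.1]
finger_gap: -0.1
```

Request:
move_arm:
  motion: "0 0 0.05 0 0 0; 0 0 0.15 0 0 0; 0 0 0.4 0 0 0; 0 0 0.8 0 0 0; 0 0 1.5 0 0 0; 0 0 2.5 0 0 0; 0 0 4 0 0 0; 0 0 5.5 0 0 0; 1.6 -2.5 6 0 0 0; 1.6 -2.5 6 0 0 0"

```text
time: 21.72
tool_pos: [509.1, -18.8, 100.5]
tcp_rot: [-89.7, -0.3, -58.0]
ft_force: [1.0, 0.0, 0.6]
finger_gap: -0.0
```

Request:
move_arm:
  motion: "0.5 -0.8 0 0 0 0; 1 -1.6 0 0 0 0; 1 -1.6 0 0 0 0; 1 -1.6 0 0 0 0; 1 -1.6 0 0 0 0"

```text
time: 22.13
tool_pos: [514.9, -31.9, 96.3]
tcp_rot: [-90.0, 0.1, -58.0]
ft_force: [-0.6, 0.1, -0.2]
finger_gap: 0.1
```

```bash
python3 - <<'E'
from h import *
s=snap('wrist','w14.png');q=readout.sense();print(q['tool_pos'],q['ft_force'])
for k,dz in(('dark',-1),('mauve',5)):
    for e in find(s,k): print(k,e[0].round(1),np.round(e[1],1),ray(s,*e[0],28+dz).round(1))
cv2.imwrite('pics/w14c.png',np.hstack([cv2.resize(s['image'],(400,300)),cv2.resize(snap('side')['image'][140:290,160:360],(400,300))]))
E
```

```text
[514.91539771 -31.77235842  96.30304447] [-0.97867048 -0.60290563  1.05154521]
dark [ 25.2 279.7] [65.6 86.9] [ 398.4 -182.    27. ]
dark [375.5 180.1] [44.4 51.3] [582.5  28.8  27. ]
mauve [251.4 133.5] [64.6 67.5] [489.2   9.9  33. ]
```

View pics/w14c.png

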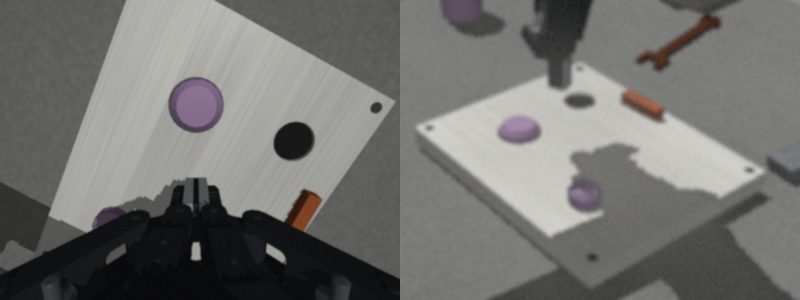

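The blank lies low and level in the large pocket, and the gripper is clear of it. The small blank and stone are in place. Handing in.

```bash
python3 -c "
from bench import r
print(r.hand_in())"
```

```text
the job is handed in; nothing more can be done
None
```

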